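# Load the electrode block into the spring nest

## Task

Load the tall dark-brown electrode block (the one with two holes) into the spring nest: use the block to press the yellow sprung jaw back, slip it down into the gap between the jaw and the low blue stop bar, and let go. It should end standing upright on the nest's base plate, square to the jaw and centred along it, clamped between jaw and stop.

Things in the scene. Friction and masses are not known exactly. Their poses are not given: they have to be found in the camera images.
- electrode: Dark-brown electrode block with two small holes, standing upright: 80 mm (x) by 26 mm (y) by 107 mm high, about 0.55 kg. Origin at the centre of its underside, z up. Grip it across the 26 mm near its top. Bystanders: a wooden block (42x98x64 mm), a black steel block with a pale top (42x72x49 mm), a brass bush.
- nest: Spring nest, fixed to the bench: dark base plate 130 (x) by 190 mm (y -35 to +155), 10 mm thick; low blue stop bar 90 mm long along x, y -16 to 0, top 24 mm above the bench; facing it the yellow sprung jaw, equally long, top at 50 mm; behind it a blue spring housing, y 100 to 150, top at 52 mm. Origin on the bench, midway along the stop bar, under its jaw-side face, z up.
- seat (a point): Where the centre of the block's underside belongs: on the base plate, 10 mm above the bench, at x = 0, y = 13 mm of the nest, with the nest's axes. A loaded block has its 80 mm side along x.
- jaw (a joint): Jaw slide, m. 0 at rest: 8 mm gap to the stop, too narrow for the block; grows as it is pressed along the nest's +y, at most 0.045; 0.018 with the block clamped. The spring pushes with 3 N at rest, 8 N at full travel, and returns at once. The block, held by its top with its underside just above the stop bar, can press the upper part of the jaw's face.
There are look-alikes about, which are no part of the job. Leave any purple or turquoise look-alike of the electrode alone.

How it is judged:
By the outcome, as a careful person would: the job done as asked, in the order asked, and still so for the second after the job is handed in, with the robot touching nothing.
It also fails if it takes over 38 s, if anything falls off the work surface, if the arm or the gripper's body presses on something with over 40 N, if the wrist force passes 120 N, or if a joint passes its speed limit or range.

## Robot

A 7-joint arm with a two-finger parallel gripper is mounted at the origin on the work surface; the furniture and walls round the work are solid. World frame = base frame: x ahead of the robot, y to its left, z up, the work surface at z = 0. Lengths are in m, angles in rad, forces in N, time in s.
With the tool pointing down it reaches from about 0.425 to 1.025 m from the base axis. Payload 9.4 kg.
Tool frame: the origin (TCP) lies between the finger pads; the fingertips stand 14 mm ahead of it and the grasp point (between the pads) lies 5 mm behind it; x points along the fingers, z is the direction in which the jaws open and shut, and the axes are right-handed (so a half turn about x gives the same grasp; the last joint's range is limited). The gripper opens to 93 mm and grips with 3 to 60 N. Pads are 15 mm wide; open, the fingers measure 128 mm over their backs; the gripper's body (75 mm by 188 mm) begins 65 mm behind the grasp point.
Start: joints at [1.219, 0.599, -0.003, 1.599, 0.002, 0.943, -0.08], TCP at [0.197, -0.698, 0.202] pointing down, gripper open.
Joint ranges: [-2.57, 2.57], [-0.35, 1.97], [-1.29, 1.29], [0.11, 2.56], [-1.05, 4.19], [0.11, 1.86], [-2.63, 2.63]. Speed limits (rad/s): [2.22, 2.22, 3.01, 3.01, 3.14, 3.14, 3.14].

## Interface

Orientations are given as [roll, pitch, yaw] about the fixed x, y, z axes, in that order (R = Rz(yaw) Ry(pitch) Rx(roll)).
In Python, from plant import robot gives the robot as it stands. The module is installed in compiled form; this text tells all that it offers.
- The arm moves only by the tool step_arm, never from a script. Its argument "commands" is one flat list of numbers, 4 for each row, row after row: the shift along the tool's x, y, z in mm, then the turn about the tool's x in degrees. In form: [tx, ty, tz, turn, tx, ty, tz, turn, ...]. A call has 1 to 8 rows; each row shifts and turns the pose as measured when the row begins, along the tool's axes as they then stand; what a row does not reach is not made up. A row lasts 1/8 s, in which the tool goes at most 62.5 mm and 10.7 degrees, less where a joint would pass 70% of its speed; a pose out of reach is approached as far as the arm can. A call with a gripper value outside its range is refused whole. "gripper" is the closure in counts, from 0 (fully open) to 255 (shut), set as the call begins (left out, the last holds). The fingers move at their own pace and stop on an object; the grip force is fixed at half the most. Time passes only in rows, so rows that do not move let the fingers close. It gives the time, the measured TCP pose, the force and the opening at its end, in the units of the state.
- robot.state(): the state, without advancing time (a new reading comes with each control period).
- robot.capture(name): name is "side" or "top"; returns a dict with "frame" (400x640x3 uint8, red, green, blue), "fx", "fy", "cx", "cy" (pixels), "extrinsics" (4x4, takes a point from world to camera coordinates). Camera axes: x right, y down, z forward; pixel columns grow to the right and rows downward; lengths in m; the calibration is good to about 2 mm. A picture is of the moment at which its call begins. There is no depth.
- robot.job_done(): hands the job in, once; it reports no verdict.
The state is a dict: "time": time; "joint_positions": joint angles; "qd": joint speeds; "tau": joint torques, N m; "eef_pos": TCP position; "tcp_rot": TCP orientation; "ft_force": force on the tool from outside, world axes, zero at the start; "moment": the same for the moment, N m; "opening": finger opening in m.
Only numpy, scipy, OpenCV 4.12 (cv2) and the standard library are available. Lean on these libraries where they do the work, as an engineer would, in place of code of your own. Each camera call takes 0.05 s, during which the arm holds its last target. There are 200 camera calls.

## Working session

There is one attempt and no reset: what is moved stays moved. The work goes in short steps, Python scripts to look and compute and a tool call to move; the robot and the scene stay as the last step left them, time stands still between calls to the robot, and variables do not carry over. Pictures are saved under pics/ and viewed, about 8 in all and at most 12, crops included, and the job is handed in when it is done.

Besides the shell and the picture viewer there is one more tool, called after ">>>" by a JSON object that holds its "fn" and its "kwargs", one argument or row to a line. step_arm: Moves the arm, as the interface text tells. Its arguments: {"type":"object","properties":{"commands":{"type":"array","items":{"type":"number"}},"gripper":{"type":"number"}},"required":["commands"]}

```bash
mkdir -p pics
cat > h.py <<'E'
import numpy as np, cv2
from plant import robot
def cap(n,f):
    c=robot.capture(n); cv2.imwrite('pics/'+f+'.png',c['frame'][:,:,::-1]); 
    np.savez('pics/'+f+'.npz',**c); return c
def ray(c,u,v):
    E=np.array(c['extrinsics']);R=E[:3,:3];t=E[:3,3]
    d=R.T@np.array([(u-c['cx'])/c['fx'],(v-c['cy'])/c['fy'],1]);return -R.T@t,d
def onz(c,u,v,z):
    o,d=ray(c,u,v);return o+d*(z-o[2])/d[2]
def proj(c,p):
    E=np.array(c['extrinsics']);q=E[:3,:3]@np.array(p)+E[:3,3]
    return c['fx']*q[0]/q[2]+c['cx'],c['fy']*q[1]/q[2]+c['cy']
E
python3 - <<'E'
from h import *
a=cap('top','t0');b=cap('side','s0')
for c in(a,b):
    print(c['fx'],c['cx'],c['cy'],ray(c,320,200))
print(robot.state())
E
```

```text
451.5500116152744 319.7539732699723 201.40219695500258 (array([ 0.43659797, -0.01687108,  0.88729116]), array([ 0.1086787 , -0.02005301, -0.99387965]))
374.51188849646286 320.3120532628381 197.91974500173637 (array([0.47074801, 0.59870638, 0.60318264]), array([ 0.03772815, -0.75013381, -0.66023284]))
{'time': 0.1, 'joint_positions': array([ 1.21931667,  0.60003913, -0.00254337,  1.60005614,  0.001818  ,
        0.94288913, -0.07978648]), 'qd': array([ 1.48406542e-03, -3.34080524e-03,  5.63949587e-05, -1.79125149e-03,
       -7.68464306e-04, -4.20319925e-04, -2.78098142e-04]), 'tau': array([ 5.10749829e-03, -7.66560245e+01,  1.50132772e+00, -2.52936494e+01,
       -5.24560211e-02,  1.36375704e-02,  5.62228450e-06]), 'eef_pos': array([ 0.19657213, -0.69736437,  0.20164844]), 'tcp_rot': array([-3.0376523 ,  1.56940643,  1.94959894]), 'ft_force': array([-0.26870357, -0.54190392, -0.61172444]), 'moment': array([ 0.02656678, -0.01762282,  0.04063032]), 'opening': 0.09296951937505298}
```

View pics/t0.png

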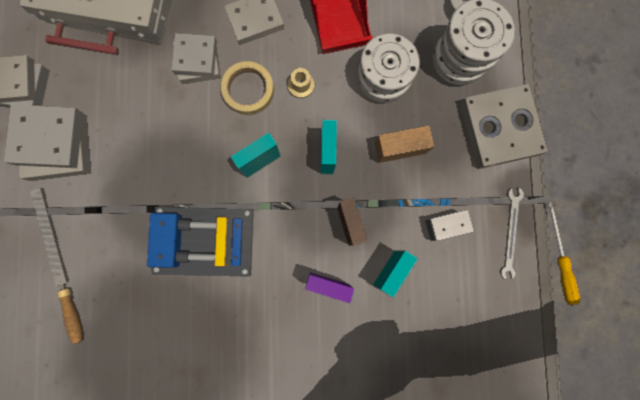

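View pics/s0.png

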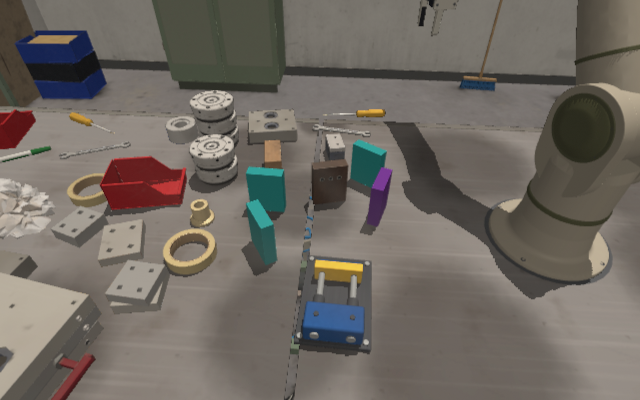

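The only dark-brown block is at (351,222) in top and (330,183) in side, with two holes. The teal ones at (256,155), (329,147), (396,272) and the purple one at (330,288) are look-alikes. I'll confirm this in a crop, together with the nest.

Run:
```python
import cv2,numpy as np
t=cv2.imread('pics/t0.png');s=cv2.imread('pics/s0.png')
A=cv2.resize(t[190:255,325:380],None,fx=6,fy=6,interpolation=2)
B=cv2.resize(s[150:215,300:355],None,fx=6,fy=6,interpolation=2)
C=cv2.resize(t[200:280,140:260],None,fx=2.5,fy=2.5,interpolation=2)
C=cv2.copyMakeBorder(C,0,390-C.shape[0],0,0,0)
im=np.hstack([A,B]);
im=cv2.resize(im,(500,295)); C=cv2.resize(t[200:280,140:260],(440,293),interpolation=2)
out=np.zeros((590,660,3),np.uint8);out[:295,:500]=im;out[296:589,:440]=C
cv2.imwrite('pics/c0.png',out)
```

```text
(no output)
```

View pics/c0.png

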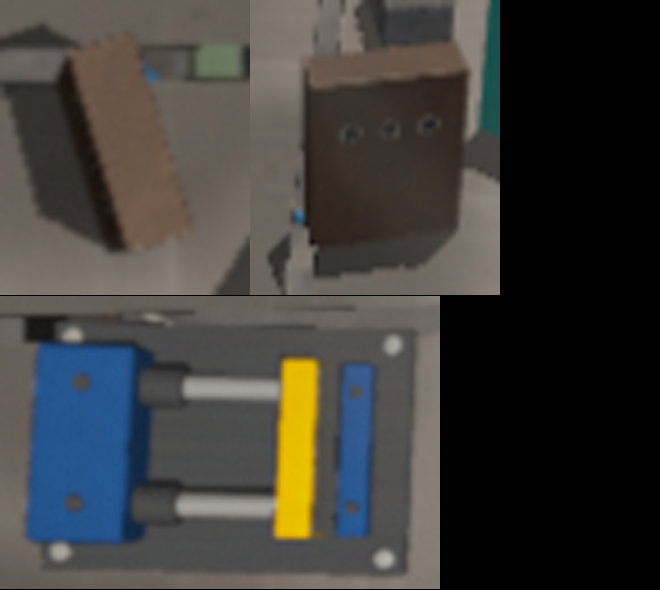

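The block's side face seems to show three dots rather than two. I'll check that more closely before reaching for it.

Run:
```python
import cv2,numpy as np
from h import *
a=np.mean([robot.capture('side')['frame'].astype(float) for _ in range(4)],0)[:,:,::-1]
B=np.clip(a[155:215,305:360]*2.2,0,255).astype(np.uint8)
W=np.clip(a[130:200,230:300]*1.5,0,255).astype(np.uint8)
L=np.clip(a[125:215,315:405]*1.5,0,255).astype(np.uint8)
o=np.hstack([cv2.resize(B,(400,436),interpolation=2),cv2.resize(L,(400,436),interpolation=2)])
t=cv2.imread('pics/t0.png')
cv2.imwrite('pics/c1.png',o)
h=cv2.cvtColor(t,cv2.COLOR_BGR2HSV)
m=cv2.inRange(h,(3,50,30),(16,150,140))
n,l,s,c=cv2.connectedComponentsWithStats(m)
for i in range(1,n):
    if s[i,4]>60: print('top',s[i],c[i],t[l==i].mean(0))
t=cv2.imread('pics/s0.png');h=cv2.cvtColor(t,cv2.COLOR_BGR2HSV)
m=cv2.inRange(h,(3,50,20),(16,150,140))
n,l,s,c=cv2.connectedComponentsWithStats(m)
for i in range(1,n):
    if s[i,4]>60: print('side',s[i],c[i],t[l==i].mean(0))
```

```text
top [ 44  22  75  34 455] [81.24175824 40.14505495] [64.01758242 69.85714286 96.21538462]
top [229  69  35  20  97] [243.49484536  74.89690722] [57.8556701  73.04123711 86.57731959]
top [374 125  61  38 581] [399.83820998 149.00344234] [50.90533563 67.65920826 84.63166954]
top [337 197  31  48 879] [351.74175199 221.56996587] [63.55290102 76.17633675 93.91240046]
top [ 59 294  25  51 446] [ 72.38789238 319.89910314] [ 55.47533632  82.57623318 108.90807175]
side [ 3  2 12 19 61] [ 8.85245902 11.7704918 ] [49.80327869 61.59016393 71.70491803]
side [ 13  10  21  28 150] [23.18       24.94666667] [49.64       60.99333333 70.9       ]
side [ 1 26 16 18 73] [ 7.7260274  34.38356164] [50.21917808 62.15068493 72.46575342]
side [  0  48  39  52 521] [16.98272553 75.96545106] [49.92898273 61.44337812 71.49904031]
side [463  57  34  25 149] [480.96644295  75.33557047] [ 63.28187919  85.83221477 105.87248322]
side [263 140  19  28 145] [271.83448276 160.95862069] [58.79310345 76.7862069  96.34482759]
side [ 312  159   36   46 1401] [328.9379015  181.14275517] [45.68022841 52.46109921 62.94503926]
side [ 73 176  30  19 215] [ 86.57209302 183.58604651] [60.67906977 78.6372093  95.22790698]
side [170 233  38  25 295] [186.93220339 241.04745763] [62.37627119 79.92881356 95.49152542]
```

View pics/c1.png

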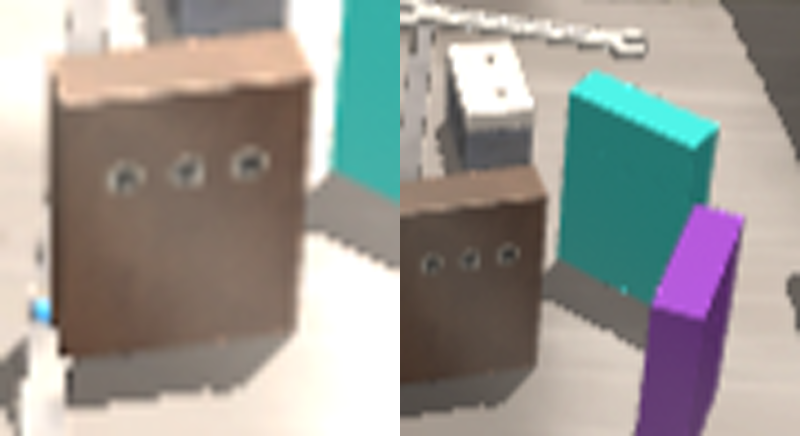

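The face does show three dots, but this is still the only dark-brown block. It stands upright with the right proportions, and the rest are turquoise or purple without holes. I'll take it as the electrode and report the mismatch. Next I'll measure it.

```bash
cat >> h.py <<'E'
def rect(c,lo,hi,z,roi,minA=40):
    x0,y0,x1,y1=roi
    h=cv2.cvtColor(c['frame'],cv2.COLOR_RGB2HSV);m=cv2.inRange(h,lo,hi)
    k=np.zeros_like(m);k[y0:y1,x0:x1]=m[y0:y1,x0:x1]
    n,l,s,_=cv2.connectedComponentsWithStats(k);out=[]
    for i in range(1,n):
        if s[i,4]<minA: continue
        cs,_=cv2.findContours((l==i).astype(np.uint8),cv2.RETR_EXTERNAL,cv2.CHAIN_APPROX_NONE)
        p=np.array([onz(c,u,v,z)[:2] for u,v in cs[0][:,0]],np.float32)
        (cx,cy),(w,hh),_=r=cv2.minAreaRect(p*1000);b=cv2.boxPoints(r)
        e=b[1]-b[0];f=b[2]-b[1];e=e if e@e>f@f else f
        out.append((round(cx,1),round(cy,1),round(max(w,hh),1),round(min(w,hh),1),round(np.degrees(np.arctan2(e[1],e[0]))%180,1),s[i,4]))
    return out
E
python3 - <<'E'
from h import *
c=dict(np.load('pics/t0.npz'))
print('elec',[ (v,rect(c,(0,50,v),(18,200,255),.107,(325,190,380,255))) for v in(60,75)])
print('stop',rect(c,(100,120,40),(125,255,255),.024,(228,200,250,280)))
print('jaw',rect(c,(20,120,90),(35,255,255),.050,(200,200,235,280)))
print('house',rect(c,(100,120,70),(125,255,255),.052,(140,200,190,280)))
print('plate',rect(c,(0,0,30),(180,60,85),.010,(140,195,262,285),500))
s=dict(np.load('pics/s0.npz'))
print('side elec',rect(s,(0,40,80),(18,200,255),.107,(305,150,360,180)))
E
```

```text
elec [(60, [(484.9, -89.5, 81.3, 27.7, np.float32(14.6), np.int32(731))]), (75, [(485.0, -89.8, 81.3, 27.1, np.float32(14.7), np.int32(717))])]
stop [(454.8, 126.7, 87.1, 16.2, np.float32(178.0), np.int32(376))]
jaw [(455.9, 151.3, 89.9, 21.9, np.float32(178.6), np.int32(537))]
house [(461.2, 255.2, 98.7, 56.2, np.float32(178.6), np.int32(1487))]
plate [(462.6, 208.3, 218.1, 135.4, np.float32(87.8), np.int32(3642))]
side elec [(485.2, -90.7, 79.3, 28.7, np.float32(14.8), np.int32(258))]
```

```bash
cat >> h.py <<'E'
from scipy.spatial.transform import Rotation as Ro
def plan(target,zang=None,n=8,s=None):
    """rows (tool mm, deg) for n equal rows to target xyz, block-normal angle zang (deg, mod 180)"""
    s=s or robot.state();R=Ro.from_euler('xyz',s['tcp_rot']).as_matrix();p=np.array(s['eef_pos'])
    cur=np.degrees(np.arctan2(R[1,2],R[0,2]));turn=0
    # tool x is down: + turn about it lowers the world yaw
    if zang is not None: turn=-((zang-cur+90)%180-90)
    print('zang',cur.round(2),'pos',(p*1000).round(1),'turn',round(turn,2),'tilt',R[:,0].round(4))
    d=(np.array(target)-p)*1000;rows=[]
    for i in range(n):
        Rk=R@Ro.from_euler('x',turn*i/n,degrees=True).as_matrix()
        rows+=[*np.round(Rk.T@d/n,1).tolist(),round(turn/n,2)]
    print(rows);print(np.linalg.norm(d)/n,'t',round(s['time'],2),'F',np.round(s['ft_force'],1),'j7',np.round(s['joint_positions'][[0,6]],2),'open',round(s['opening'],4))
E
python3 - <<'E'
from h import *
plan([.485,-.0897,.20],104.7,16)
E
```

```text
zang -74.25 pos [ 196.7 -697.6  202.1] turn 1.05 tilt [-2.e-04  5.e-04 -1.e+00]
[0.1, 27.7, -31.7, np.float64(0.07), 0.1, 27.6, -31.7, np.float64(0.07), 0.1, 27.6, -31.7, np.float64(0.07), 0.1, 27.5, -31.8, np.float64(0.07), 0.1, 27.5, -31.8, np.float64(0.07), 0.1, 27.5, -31.8, np.float64(0.07), 0.1, 27.4, -31.9, np.float64(0.07), 0.1, 27.4, -31.9, np.float64(0.07), 0.1, 27.4, -31.9, np.float64(0.07), 0.1, 27.3, -32.0, np.float64(0.07), 0.1, 27.3, -32.0, np.float64(0.07), 0.1, 27.3, -32.0, np.float64(0.07), 0.1, 27.2, -32.1, np.float64(0.07), 0.1, 27.2, -32.1, np.float64(0.07), 0.1, 27.1, -32.1, np.float64(0.07), 0.1, 27.1, -32.1, np.float64(0.07)]
42.0522509143938 t 0.3 F [ 0.2  0.6 -0.4] j7 [ 1.22 -0.08] open 0.0929
```

>>> {"fn": "step_arm", "kwargs": {
  "commands": [0,27,-32,0,0,27,-32,0,0,27,-32,0,0,27,-32,0,0,27,-32,0,0,27,-32,0,0,27,-32,0,0,27,-32,0],
  "gripper": 0
}}

```text
time: 1.3
eef_pos: [0.3375, -0.3867, 0.2014]
tcp_rot: [-0.102, 1.569, -1.404]
ft_force: [0.3, -0.2, -0.1]
opening: 0.0931
```

>>> {"fn": "step_arm", "kwargs": {
  "commands": [0,27,-32,0,0,27,-32,0,0,27,-32,0,0,27,-32,0,0,27,-32,0,0,27,-32,1,0,20,-20,0,0,0,0,0]
}}

```text
time: 2.3
eef_pos: [0.4623, -0.1229, 0.2028]
tcp_rot: [0.826, 1.565, -0.489]
ft_force: [-0.3, -0.6, -0.9]
opening: 0.0926
```

Run:
```python
from h import *
plan([.485,-.0897,.20],104.7,4)
```

```text
zang -75.3 pos [ 462.3 -122.9  202.8] turn -0.0 tilt [ 0.0051 -0.0027 -1.    ]
[0.7, 7.6, -6.6, np.float64(-0.0), 0.7, 7.6, -6.6, np.float64(-0.0), 0.7, 7.6, -6.6, np.float64(-0.0), 0.7, 7.6, -6.6, np.float64(-0.0)]
10.08634558436654 t 2.3 F [-0.3 -0.6 -0.9] j7 [ 0.21 -1.23] open 0.0926
```

>>> {"fn": "step_arm", "kwargs": {
  "commands": [0,15,-13,0,0,15,-13,0,1,1,-1,0,25,0,0,0,25,0,0,0,0,0,0,0]
}}

```text
time: 3.05
eef_pos: [0.4826, -0.0961, 0.1512]
tcp_rot: [0.353, 1.564, -0.969]
ft_force: [-0.0, 0.5, 0.8]
opening: 0.093
```

Run:
```python
from h import *
plan([.485,-.0897,.089],104.7,3)
c=cap('side','s1')
I=cv2.resize(c['frame'][60:220,250:410,::-1],(560,560),interpolation=2);cv2.imwrite('pics/s1c.png',I)
```

```text
zang -75.71 pos [482.6 -96.1 151.2] turn -0.41 tilt [ 0.0041 -0.0059 -1.    ]
[20.7, 1.3, -2.0, np.float64(-0.14), 20.7, 1.3, -2.0, np.float64(-0.14), 20.7, 1.3, -2.0, np.float64(-0.14)]
20.84220039566851 t 3.05 F [-0.   0.5  0.8] j7 [ 0.14 -1.32] open 0.093
```

View pics/s1c.png

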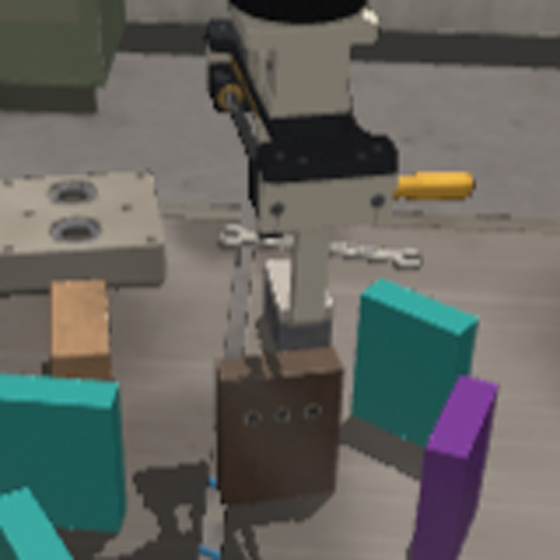

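The near finger, seen at about (338,134) in the full frame, straddles the brown block at about (330,180) as computed. I'll go down and grip.

>>> {"fn": "step_arm", "kwargs": {
  "commands": [20,1,-2,0,20,1,-2,0,20,1,-2,-0.5,2,0,0,0]
}}

```text
time: 3.6
eef_pos: [0.4867, -0.0934, 0.0932]
tcp_rot: [0.705, 1.557, -0.612]
ft_force: [0.1, 0.2, 0.1]
opening: 0.0928
```

>>> {"fn": "step_arm", "kwargs": {
  "commands": [0,0,0,0,0,0,0,0,0,0,0,0,0,0,0,0,0,0,0,0,0,0,0,0],
  "gripper": 255
}}

```text
time: 4.35
eef_pos: [0.488, -0.0945, 0.0964]
tcp_rot: [0.804, 1.553, -0.514]
ft_force: [-0.4, -0.0, -0.7]
opening: 0.0374
```

Run:
```python
from h import *
plan([.485,-.0897,.089],104.7,3)
```

```text
zang -75.53 pos [488.  -94.5  96.4] turn -0.23 tilt [ 0.0159 -0.009  -0.9998]
[2.4, -0.6, -1.8, np.float64(-0.08), 2.4, -0.6, -1.8, np.float64(-0.08), 2.4, -0.6, -1.8, np.float64(-0.08)]
3.1133866823762233 t 4.35 F [-0.4 -0.  -0.7] j7 [ 0.12 -1.35] open 0.0374
```

>>> {"fn": "step_arm", "kwargs": {
  "commands": [8,0,0,0,0.5,0,0,0,0.5,0,0,0,0.5,0,0,0]
}}

```text
time: 4.85
eef_pos: [0.4891, -0.0918, 0.0929]
tcp_rot: [0.96, 1.548, -0.356]
ft_force: [-3.3, 0.5, 14.3]
opening: 0.0007
```

Run:
```python
from h import *
plan([.485,-.0897,.089],104.7,3)
```

```text
zang -75.4 pos [489.1 -91.8  92.9] turn -0.1 tilt [ 0.021  -0.0078 -0.9997]
[1.3, -1.2, -1.0, np.float64(-0.03), 1.3, -1.2, -1.0, np.float64(-0.03), 1.3, -1.2, -1.0, np.float64(-0.03)]
2.0123187843892634 t 4.85 F [-3.3  0.5 14.3] j7 [ 0.12 -1.36] open 0.0007
```

Run:
```python
from h import *
c=cap('side','s2');t=cap('top','t2')
I=np.hstack([cv2.resize(c['frame'][80:220,250:410,::-1],(400,350),interpolation=2),cv2.resize(t['frame'][100:310,270:480,::-1],(350,350),interpolation=2)]);cv2.imwrite('pics/s2c.png',I)
```

```text
(no output)
```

View pics/s2c.png

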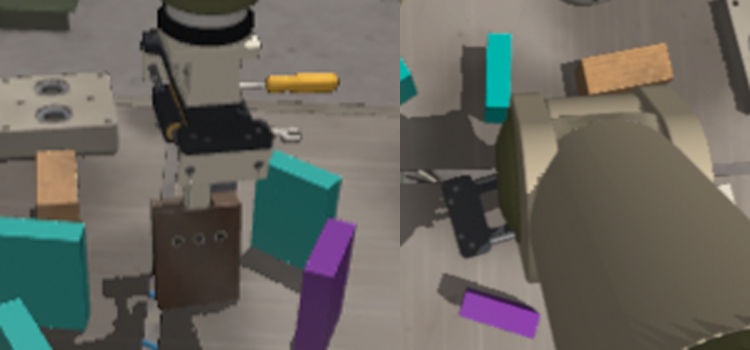

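Run:
```python
from h import *
c=dict(np.load('pics/s2.npz'));s=robot.state()
R=Ro.from_euler('xyz',s['tcp_rot']).as_matrix();p=s['eef_pos']
for o in([.014,0,0],[.014,0,.01],[.014,0,-.01],[.014,0,-.02],[-.07,0,0]): 
    u,v=proj(c,p+R@o);print(o,(p+R@o).round(4),round(u,1),round(v,1),'crop',round((u-250)*2.5),round((v-80)*2.5))
print(rect(c,(0,40,80),(18,200,255),.107,(305,150,360,180)), 'orig top', proj(c,[.485,-.09,.107]))
m=cv2.inRange(cv2.cvtColor(c['frame'],cv2.COLOR_RGB2HSV),(0,40,20),(18,200,255))[150:215,300:360];ys,xs=np.nonzero(m);print(xs.min()+300,xs.max()+300,ys.min()+150,ys.max()+150)
# base of front face in side -> ground
for u,v in((313,203),(345,200)): print(onz(c,u,v,0))
I=cv2.resize(c['frame'][130:210,295:365,::-1],(560,600),interpolation=2);cv2.imwrite('pics/s2d.png',I)
```

```text
[0.014, 0, 0] [ 0.4894 -0.092   0.0789] 327.3 173.2 crop 193 233
[0.014, 0, 0.01] [ 0.4919 -0.1017  0.079 ] 326.5 170.6 crop 191 226
[0.014, 0, -0.01] [ 0.4868 -0.0823  0.0787] 328.3 175.8 crop 196 240
[0.014, 0, -0.02] [ 0.4843 -0.0726  0.0786] 329.2 178.5 crop 198 246
[-0.07, 0, 0] [ 0.4876 -0.0913  0.1628] 329.1 142.4 crop 198 156
[(456.2, -92.0, 62.0, 23.6, np.float32(108.0), np.int32(77)), (520.7, -98.0, 43.8, 21.4, np.float32(46.6), np.int32(50))] orig top (np.float64(329.5340115074129), np.float64(163.8269215265608))
310 346 156 203
[ 0.52143677 -0.07443768  0.        ]
[ 0.44431057 -0.09097993  0.        ]
```

View pics/s2d.png

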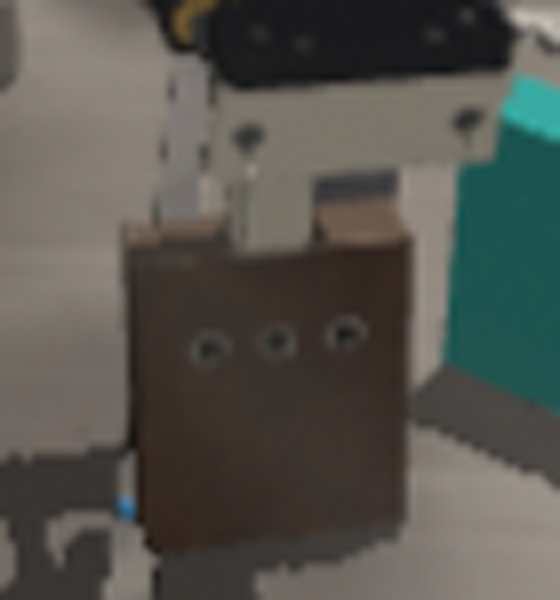

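Run:
```python
from h import *
c=dict(np.load('pics/s2.npz'));s=robot.state()
R1=Ro.from_euler('xyz',[.353,1.564,-.969]).as_matrix();p1=np.array([.4826,-.0961,.1512])
print('s1 crop tips')
for z in(-.055,-.05,.05):
    u,v=proj(c,p1+R1@[.014,0,z]);print(z,round((u-250)*3.5),round((v-60)*3.5), 'full',round(u),round(v))
R=Ro.from_euler('xyz',s['tcp_rot']).as_matrix();p=s['eef_pos']
print('s2d body')
for x in(-.06,-.09):
  for z in(-.094,-.0375,.0375,.094):
    print(x,z,[ [round((u-295)*8),round((v-130)*7.5)] for u,v in [proj(c,p+R@[x,y,z]) for y in(-.0375,.0375,-.094,.094)]])
print(s['time'],s['ft_force'],s['moment'],s['opening'],p)
```

```text
s1 crop tips
-0.055 303 370 full 337 166
-0.05 301 365 full 336 164
0.05 268 277 full 327 139
s2d body
-0.06 -0.094 [[495, 304], [203, 331], [709, 285], [-24, 352]]
-0.06 -0.0375 [[439, 184], [161, 208], [642, 167], [-54, 226]]
-0.06 0.0375 [[372, 43], [111, 63], [563, 29], [-90, 78]]
-0.06 0.094 [[327, -52], [78, -35], [510, -65], [-114, -21]]
-0.09 -0.094 [[507, 213], [207, 239], [726, 194], [-26, 259]]
-0.09 -0.0375 [[448, 95], [163, 117], [657, 78], [-57, 135]]
-0.09 0.0375 [[379, -44], [113, -25], [575, -58], [-94, -11]]
-0.09 0.094 [[333, -137], [79, -121], [520, -149], [-118, -108]]
4.95 [-4.30450815  1.09171026 21.45854027] [0.30249905 0.99980674 0.02150412] 0.00046704452233995033 [ 0.48907284 -0.09188626  0.09284963]
```

The fingers closed on top of the block (opening about 0, Fz about +20 N). Their tips show at about (330,163), the height of the block's top, though the reported pose puts them 28 mm lower. I'll lift, reopen and compare the tip position with the state.

>>> {"fn": "step_arm", "kwargs": {
  "commands": [-20,0,0,0,-25,0,0,0,-2,0,0,0,0,0,0,0]
}}

```text
time: 5.45
eef_pos: [0.4874, -0.0912, 0.1391]
tcp_rot: [0.936, 1.55, -0.379]
ft_force: [-0.2, 0.7, -0.7]
opening: 0.0005
```

Run:
```python
from h import *
c=cap('side','s3')
plan([.485,-.0897,.089],104.7,3)
s=robot.state();R=Ro.from_euler('xyz',s['tcp_rot']).as_matrix();p=s['eef_pos']
I=cv2.resize(c['frame'][100:210,285:375,::-1],(540,660),interpolation=2)[:600]
for x in(.014,-.005,-.07):
    for z in (-.012,.012):
        u,v=proj(c,p+R@[x,0,z]);print(x,z,(p+R@[x,0,z]).round(3),round((u-285)*6),round((v-100)*6))
cv2.imwrite('pics/s3c.png',I)
```

```text
zang -75.37 pos [487.4 -91.2 139. ] turn -0.07 tilt [ 0.0189 -0.0076 -0.9998]
[16.6, -0.9, -0.9, np.float64(-0.02), 16.6, -0.9, -0.9, np.float64(-0.02), 16.6, -0.9, -0.9, np.float64(-0.02)]
16.687843588358636 t 5.5 F [-0.7 -0.4 -0.4] j7 [ 0.13 -1.34] open 0.0003
0.014 -0.012 [ 0.485 -0.08   0.125] 268 360
0.014 0.012 [ 0.491 -0.103  0.125] 255 323
-0.005 -0.012 [ 0.484 -0.08   0.144] 271 317
-0.005 0.012 [ 0.49  -0.103  0.144] 257 280
-0.07 -0.012 [ 0.483 -0.079  0.209] 280 160
-0.07 0.012 [ 0.489 -0.102  0.209] 265 125
```

View pics/s3c.png

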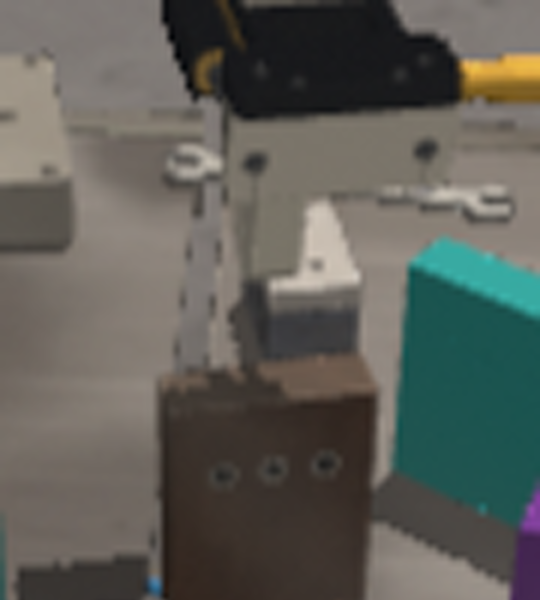

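The tip shows at about (330,147), roughly 25–30 mm above what the state implies, as it did at the contact and in the earlier view. The x position fits. So I treat the tips as about 14 mm behind the reported TCP, reopen and go 28 mm deeper.

>>> {"fn": "step_arm", "kwargs": {
  "commands": [0,-1,-1,0,0,0,0,0,0,0,0,0,0,0,0,0,0,0,0,0,0,0,0,0,0,0,0,0,0,0,0,0],
  "gripper": 0
}}

```text
time: 6.5
eef_pos: [0.4853, -0.0903, 0.137]
tcp_rot: [0.884, 1.553, -0.431]
ft_force: [0.3, 0.7, 0.5]
opening: 0.0759
```

Run:
```python
from h import *
plan([.485,-.0897,.066],104.7,4)
c=cap('side','s4');cv2.imwrite('pics/s4c.png',cv2.resize(c['frame'][80:210,265:395,::-1],(520,520),interpolation=2))
```

```text
zang -75.36 pos [485.3 -90.3 137. ] turn -0.06 tilt [ 0.0159 -0.0073 -0.9998]
[17.8, -0.3, -0.4, np.float64(-0.02), 17.8, -0.3, -0.4, np.float64(-0.02), 17.8, -0.3, -0.4, np.float64(-0.02), 17.8, -0.3, -0.4, np.float64(-0.02)]
17.757115033067656 t 6.5 F [0.3 0.7 0.5] j7 [ 0.13 -1.34] open 0.0759
```

View pics/s4c.png

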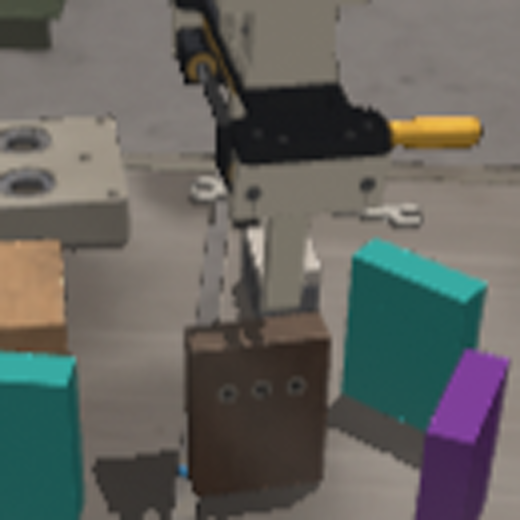

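Both fingers are open, with the near fingertip at about (336,158) and the block between them. I'll descend to a reported z of about 0.066 and close.

>>> {"fn": "step_arm", "kwargs": {
  "commands": [18,0,0,0,18,0,0,0,16,0,0,0,8,0,0,0]
}}

```text
time: 7.05
eef_pos: [0.4874, -0.0909, 0.0764]
tcp_rot: [0.934, 1.551, -0.381]
ft_force: [0.4, -0.7, 0.4]
opening: 0.0932
```

>>> {"fn": "step_arm", "kwargs": {
  "commands": [10,0,0,0,2,0,0,0,0,0,0,0,0,0,0,0,0,0,0,0,0,0,0,0,0,0,0,0],
  "gripper": 255
}}

```text
time: 7.92
eef_pos: [0.4883, -0.0911, 0.0647]
tcp_rot: [0.955, 1.549, -0.361]
ft_force: [-0.5, 0.2, 0.1]
opening: 0.0279
```

>>> {"fn": "step_arm", "kwargs": {
  "commands": [0,0,0,0,0,0,0,0]
}}

```text
time: 8.18
eef_pos: [0.4882, -0.0908, 0.0649]
tcp_rot: [0.966, 1.549, -0.349]
ft_force: [-0.3, 0.0, 0.0]
opening: 0.0261
```

>>> {"fn": "step_arm", "kwargs": {
  "commands": [-20,0,0,0,-20,0,0,0]
}}

```text
time: 8.43
eef_pos: [0.4857, -0.0905, 0.1038]
tcp_rot: [0.877, 1.554, -0.438]
ft_force: [0.4, 0.0, -3.8]
opening: 0.0258
```

Run:
```python
from h import *
c=cap('side','s5');s=robot.state();print(s['opening'],s['ft_force'],s['eef_pos'])
m=cv2.inRange(cv2.cvtColor(c['frame'],cv2.COLOR_RGB2HSV),(0,40,20),(18,200,255))
n,l,st,_=cv2.connectedComponentsWithStats(m[100:215,290:370]);print(st[st[:,4]>100])
```

```text
0.02563210196459575 [ 0.09314851  0.16750641 -2.78509269] [ 0.48650151 -0.09062761  0.10583151]
[[   0    0   80  115 7738]
 [  22   47   38   45 1361]]
```

The block is gripped (26 mm) and lifted. Next I'll travel to just before the jaw, turning 16.5° on the way.

Run:
```python
from h import *
plan([.4577,.118,.105],88.2,6)
```

```text
zang -75.36 pos [486.5 -90.6 105.8] turn 16.44 tilt [ 0.0179 -0.0075 -0.9998]
[-0.2, 4.1, -34.9, np.float64(2.74), -0.2, 2.5, -35.0, np.float64(2.74), -0.2, 0.8, -35.1, np.float64(2.74), -0.2, -0.9, -35.1, np.float64(2.74), -0.2, -2.6, -35.0, np.float64(2.74), -0.2, -4.2, -34.8, np.float64(2.74)]
35.10132033884646 t 8.47 F [ 0.1  0.2 -2.8] j7 [ 0.12 -1.35] open 0.0256
```

>>> {"fn": "step_arm", "kwargs": {
  "commands": [0,4,-35,2.7,0,3,-35,2.7,0,1,-35,2.7,0,-1,-35,2.7,0,-3,-34,2.7,0,-4,-20,2.7,0,0,0,0]
}}

```text
time: 9.35
eef_pos: [0.4574, 0.106, 0.1003]
tcp_rot: [1.071, 1.552, -0.539]
ft_force: [-0.7, 0.1, -5.2]
opening: 0.0256
```

Run:
```python
from h import *
plan([.4577,.122,.097],88.2,2)
c=cap('side','s6')
cv2.imwrite('pics/s6c.png',cv2.resize(c['frame'][150:360,240:450,::-1],(590,590),interpolation=2))
```

```text
zang -92.26 pos [457.4 106.  100.3] turn -0.46 tilt [ 0.0165 -0.0099 -0.9998]
[1.5, -0.2, -8.0, np.float64(-0.23), 1.5, -0.2, -8.0, np.float64(-0.23)]
8.146373811270626 t 9.35 F [-0.7  0.1 -5.2] j7 [-0.41 -1.93] open 0.0256
```

View pics/s6c.png

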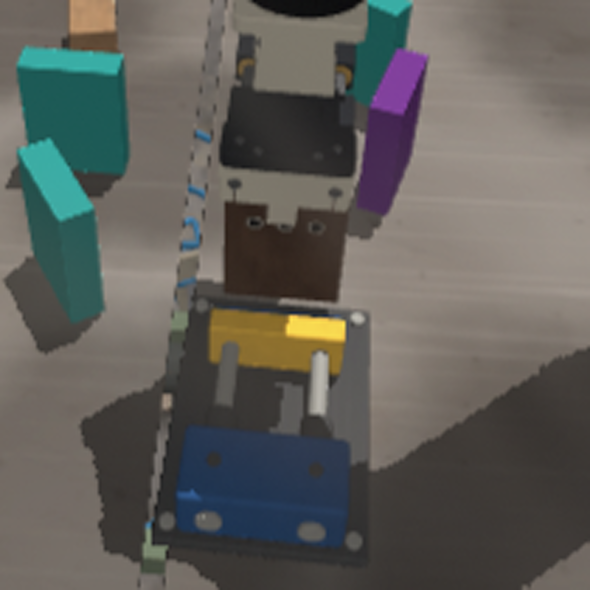

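The block is just before the jaw, square to it: its lower edge runs from (320,253) to (360,257) and the yellow jaw from u≈315 to 363. I'll check the x-centring in this view.

Run:
```python
from h import *
c=dict(np.load('pics/s6.npz'))
for z in(.03,.035,.04):print(z,[(onz(c,*q,z)*1000).round(1)[:2] for q in((319.8,253.2),(360.4,256.8))])
h=cv2.cvtColor(c['frame'],cv2.COLOR_RGB2HSV)
m=cv2.inRange(h,(20,120,60),(35,255,255));m[:255]=0;m[290:]=0;m[:,:300]=0;m[:,380:]=0
ys,xs=np.nonzero(m);print(xs.min(),xs.max(),ys.min(),ys.max())
for v in range(ys.min(),ys.max()+1,2):
    r=xs[ys==v];print(v,r.min(),r.max(),end='; ')
print()
fr=c['frame']
for v in(228,236,244,250):
    r=fr[v,312:370].astype(int);d=(r[:,0]-r[:,2]>8)&(r.sum(1)<170);i=np.nonzero(d)[0]+312;print(v,i.min(),i.max())
```

```text
0.03 [array([494.3, 107.9]), array([413.6, 111.7])]
0.035 [array([494.1, 112.2]), array([414.1, 115.9])]
0.04 [array([493.9, 116.5]), array([414.6, 120.2])]
314 362 260 282
260 315 320; 262 315 349; 264 315 362; 266 314 362; 268 314 362; 270 314 362; 272 314 362; 274 314 361; 276 314 361; 278 315 361; 280 333 360; 282 357 360; 
228 320 362
236 320 361
244 320 360
250 320 359
```

Block centre x is about 454.3, against about 454.2 for the nest line here, so it is centred. I'll approach along the nest's y and watch the force for jaw contact.

>>> {"fn": "step_arm", "kwargs": {
  "commands": [2,0,-8,-0.4,2,0,-8,0,0,0,-4,0]
}}

```text
time: 9.78
eef_pos: [0.4587, 0.1237, 0.0954]
tcp_rot: [0.999, 1.551, -0.607]
ft_force: [0.1, 0.2, -4.5]
opening: 0.0258
```

>>> {"fn": "step_arm", "kwargs": {
  "commands": [0,0,-6,0,0,0,-1,0]
}}

```text
time: 10.02
eef_pos: [0.459, 0.1305, 0.0953]
tcp_rot: [0.96, 1.551, -0.647]
ft_force: [-0.2, -3.7, -3.3]
opening: 0.0258
```

>>> {"fn": "step_arm", "kwargs": {
  "commands": [0,0,-6,0,0,0,-1,0]
}}

```text
time: 10.28
eef_pos: [0.4592, 0.1365, 0.0953]
tcp_rot: [0.904, 1.551, -0.705]
ft_force: [0.1, -4.3, -3.0]
opening: 0.0263
```

>>> {"fn": "step_arm", "kwargs": {
  "commands": [0,0,-8,0,0,0,-8,0,0,0,-2,0]
}}

```text
time: 10.65
eef_pos: [0.4598, 0.1528, 0.0952]
tcp_rot: [0.816, 1.549, -0.795]
ft_force: [1.5, -5.7, -1.3]
opening: 0.0256
```

Run:
```python
from h import *
plan([.4585,.1535,.078],88.2,2)
c=cap('top','t7')
I=c['frame'][195:285,140:270,::-1]; cv2.imwrite('pics/t7c.png',cv2.resize(I,None,fx=5,fy=5,interpolation=2))
h=cv2.cvtColor(c['frame'],cv2.COLOR_RGB2HSV)
print('jaw',rect(c,(20,120,60),(35,255,255),.050,(180,200,240,280)),'stop',rect(c,(100,120,30),(125,255,255),.024,(226,200,255,280)))
```

```text
zang -92.34 pos [459.8 152.8  95.2] turn -0.54 tilt [ 0.015  -0.0153 -0.9998]
[8.6, -0.8, -0.5, np.float64(-0.27), 8.6, -0.8, -0.5, np.float64(-0.27)]
8.644785659331475 t 10.65 F [ 1.5 -5.7 -1.3] j7 [-0.51 -2.01] open 0.0256
jaw [] stop [(461.3, 131.0, 39.8, 7.6, np.float32(179.7), np.int32(72)), (416.0, 128.4, 13.4, 9.4, np.float32(88.5), np.int32(43))]
```

Force −5.7 N matches a jaw travel of about 23 mm. Now down.

>>> {"fn": "step_arm", "kwargs": {
  "commands": [6,-1,-1,0,6,0,-0.5,0,5,0,0,0]
}}

```text
time: 11.08
eef_pos: [0.4587, 0.1519, 0.0782]
tcp_rot: [0.734, 1.548, -0.88]
ft_force: [0.3, -5.9, -1.4]
opening: 0.0257
```

Run:
```python
from h import *
plan([.4585,.1475,.075],88.2,2)
```

```text
zang -92.47 pos [458.7 151.9  78.2] turn -0.67 tilt [ 0.0143 -0.0173 -0.9997]
[1.6, -0.0, 2.2, np.float64(-0.34), 1.6, -0.0, 2.2, np.float64(-0.34)]
2.7089358376090376 t 11.07 F [ 0.3 -5.9 -1.4] j7 [-0.51 -2.01] open 0.0257
```

>>> {"fn": "step_arm", "kwargs": {
  "commands": [2.5,0,0,-0.5,1,0,0,0]
}}

```text
time: 11.32
eef_pos: [0.4585, 0.1507, 0.075]
tcp_rot: [0.685, 1.548, -0.922]
ft_force: [-5.0, -4.3, 25.6]
opening: 0.0255
```

>>> {"fn": "step_arm", "kwargs": {
  "commands": [0,0,2,0,0,0,2,0]
}}

```text
time: 11.58
eef_pos: [0.4586, 0.1483, 0.0753]
tcp_rot: [0.787, 1.549, -0.82]
ft_force: [-1.2, 4.7, -5.7]
opening: 0.0255
```

Run:
```python
from h import *
plan([.4585,.1475,.075],88.2,2)
```

```text
zang -92.05 pos [458.6 148.3  75.3] turn -0.25 tilt [ 0.0149 -0.0159 -0.9998]
[0.2, -0.1, 0.4, np.float64(-0.13), 0.2, -0.1, 0.4, np.float64(-0.13)]
0.4204006200743499 t 11.57 F [-1.2  4.7 -5.7] j7 [-0.5 -2. ] open 0.0255
```

The base was touched at the predicted height and the stop side is now in contact (+4.7 N). I'll release and lift away.

>>> {"fn": "step_arm", "kwargs": {
  "commands": [0.5,0,0.5,0]
}}

```text
time: 11.7
eef_pos: [0.4587, 0.1485, 0.0751]
tcp_rot: [0.833, 1.549, -0.773]
ft_force: [-2.6, 0.2, 10.1]
opening: 0.0259
```

>>> {"fn": "step_arm", "kwargs": {
  "commands": [0,0,0,0,0,0,0,0,0,0,0,0,0,0,0,0,0,0,0,0],
  "gripper": 100
}}

```text
time: 12.32
eef_pos: [0.4596, 0.1487, 0.0754]
tcp_rot: [0.885, 1.548, -0.719]
ft_force: [0.3, 0.2, 0.1]
opening: 0.0564
```

Run:
```python
from h import *
plan([.4585,.1475,.2],88.2,5)
```

```text
zang -91.93 pos [459.6 148.7  75.4] turn -0.13 tilt [ 0.0169 -0.0148 -0.9997]
[-24.9, 0.2, 0.6, np.float64(-0.03), -24.9, 0.2, 0.6, np.float64(-0.03), -24.9, 0.2, 0.6, np.float64(-0.03), -24.9, 0.2, 0.6, np.float64(-0.03), -24.9, 0.2, 0.6, np.float64(-0.03)]
24.927860662736045 t 12.32 F [0.3 0.2 0.1] j7 [-0.5 -2. ] open 0.0564
```

Force is zero and the fingers are clear on both sides. I'll lift, then move away in −y so the cameras can see.

>>> {"fn": "step_arm", "kwargs": {
  "commands": [-10,0,0,0,-25,0,0,0,-35,0,0,0,-35,0,0,0,-20,0,0,0,0,0,40,0,0,0,50,0,0,0,50,0]
}}

```text
time: 13.32
eef_pos: [0.4535, 0.0109, 0.2113]
tcp_rot: [1.067, 1.546, -0.53]
ft_force: [0.1, -0.2, -0.7]
opening: 0.0568
```

>>> {"fn": "step_arm", "kwargs": {
  "commands": [0,0,50,0,0,0,50,0,0,0,50,0,0,0,30,0]
}}

```text
time: 13.82
eef_pos: [0.4476, -0.1762, 0.2168]
tcp_rot: [1.138, 1.543, -0.46]
ft_force: [1.2, 0.1, 0.1]
opening: 0.0566
```

Run:
```python
from h import *
t=cap('top','t8');c=cap('side','s8')
A=cv2.resize(t['frame'][190:285,135:265,::-1],(520,380),interpolation=2)
B=cv2.resize(c['frame'][190:360,285:385,::-1],(270,459),interpolation=2)
o=np.zeros((460,800,3),np.uint8);o[:380,:520]=A;o[:459,525:795]=B;cv2.imwrite('pics/t8c.png',o)
print('elec',rect(t,(0,40,50),(18,200,255),.117,(200,200,258,280)))
print('elec side',rect(c,(0,40,70),(18,200,255),.117,(300,195,380,262)))
print('stop',rect(t,(100,120,40),(125,255,255),.024,(228,200,252,280)),'jaw',rect(t,(20,120,90),(35,255,255),.050,(180,200,235,280)))
```

```text
elec [(456.0, 140.4, 82.6, 40.3, np.float32(177.2), np.int32(953))]
elec side [(456.8, 147.0, 80.6, 28.4, np.float32(176.8), np.int32(543))]
stop [(454.8, 126.6, 87.3, 17.3, np.float32(177.3), np.int32(401))] jaw [(445.6, 177.6, 69.2, 16.0, np.float32(10.7), np.int32(69))]
```

View pics/t8c.png

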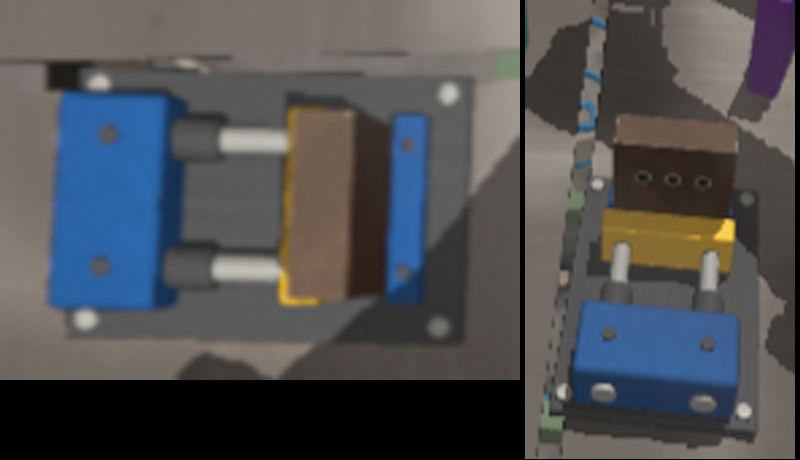

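```bash
python3 -c "
from h import *
s=robot.state();print(s['time'],s['ft_force']);print(robot.job_done())"
```

```text
13.925 [-0.93617508  0.4379037  -0.08076886]
the job is handed in; nothing more can be done
None
```

The electrode block is loaded in the spring nest, standing upright and clamped between the yellow jaw and the blue stop bar. I handed the job in at 13.9 s with the arm well clear.

**Final position:** after release, the last pictures show the block upright in the gap. By the side camera its top is centred at about (457, 147) mm; the seat I worked out is at about (455.5, 148) mm. It sits within about 1° of the stop bar.

**Forces while loading:** contact with the jaw and its push, about 5.7 N at 23 mm of travel, matched what you described. The block touched the base plate at the height I expected, and the force fell to zero on release. The highest force reading I saw was about 26 N, when the block met the base plate.

**What disagreed:**
- **Holes:** the block shows three dots on its side face, not two holes. It was the only dark-brown upright block of that size, so I took it as the one meant. I left the purple and turquoise ones alone.
- **First grasp missed:** the fingers closed on top of the block and pressed on it with about 21 N. The fingertips sat about 28 mm higher than the stated tool geometry, so I lifted, reopened and gripped that much lower, and that grip held.
- **Tool tilt:** the tool drifted by about 1° over the moves. The block still stood level once released.
- **Top camera:** its final colour mask also took in the block's side face, giving a width of 40 mm instead of 26. I didn't use its y position, only its x and angle, which agreed with the side camera.

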